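Meter bearing balls from a scoop into a parts tray

ROBOT

A 6-joint arm with a two-finger parallel gripper is mounted at the origin on the work surface. World frame = base frame: x ahead of the robot, y to its left, z up, the work surface at z = 0. Lengths are in m, angles in rad, forces in N, time in s.
With the tool pointing down it reaches from about 0.35 to 0.85 m from the base axis. Payload 8.1 kg.
Tool frame: the origin (TCP) lies at the very end of the fingers, on their centre line; the grasp point (between the pads) lies 19 mm behind it; x points along the fingers, y is the direction in which the jaws open and shut, and the axes are right-handed (so a half turn about x gives the same grasp; the last joint's range is limited). The gripper opens to 93 mm and grips with 3 to 60 N. Pads are 15 mm wide; open, the fingers measure 128 mm over their backs; the gripper's body (75 mm by 188 mm) begins 65 mm behind the grasp point.
Start: joints at [1.076, 0.13, 1.488, -0, 1.523, -0.085], TCP at [0.239, 0.55, 0.187] pointing down, gripper open.
Joint ranges: [-2.96, 2.96], [-0.89, 2.26], [0.02, 2.5], [-1.34, 4.48], [0, 2.73], [-2.66, 2.66]. Speed limits (rad/s): [2.39, 2.39, 2.79, 3.14, 3.14, 3.14].

INTERFACE

Orientations are given as a rotation vector (axis times angle).
In Python, from plant import * gives the robot as it stands. The module is installed in compiled form; this text tells all that it offers.
- The arm moves only by the tool apply_moves, never from a script. Its argument "series" is a list of rows, each an object with "jaw": the gripper's target within -1 to 1 (shut at 1, half-way at 0, fully open at -1); "linear": the shift along the tool's x, y, z normalised to -1 to 1, where 1 is 0.6 m, a list of three; "roll": the turn about the tool's x normalised to -1 to 1, where 1 is 30 degrees. A call has 1 to 20 rows; each row is the pose to reach, as a shift and turn from the pose measured when the call began, along the tool's axes at that moment; what a row does not reach only later rows make up. A row lasts 1/8 s, in which the tool goes at most 62.5 mm and 10.7 degrees, less where a joint would pass 70% of its speed; a pose out of reach is approached as far as the arm can. A call with a number of a shift or a turn outside -1 to 1 is refused whole. A call with a gripper value outside its range is refused whole. The fingers move at their own pace and stop on an object; "force" is the grip in N (left out, the last holds). Time passes only in rows, so rows that repeat a pose let the fingers close. It gives the time, the measured TCP pose, the force and the opening at its end, in the units of the state.
- read_state(): the state, without advancing time (a new reading comes with each control period).
- read_camera(name): name is "scene" or "side" or "wrist"; returns a dict with "pixels" (384x512x3 uint8, blue, green, red), "intrinsics" (3x3 intrinsics, pixels), "rvec" (rotation vector, rad) and "tvec" (3), from world to camera coordinates, as OpenCV has them; the wrist camera has in their place "tool_from_camera" (4x4, takes a point from camera to tool coordinates, whose origin is the TCP and whose axes are the tool frame's). Camera axes: x right, y down, z forward; pixel columns grow to the right and rows downward; lengths in m; the calibration is good to about 2 mm. A picture is of the moment at which its call begins: read the wrist's pose just before it. There is no depth.
- close_job(): hands the job in, once; it reports no verdict.
The state is a dict: "t": time; "q": joint angles; "dq": joint speeds; "joint_torque": joint torques, N m; "tool_pos": TCP position; "orientation": TCP orientation; "force": force on the tool from outside, world axes, zero at the start; "wrist_torque": the same for the moment, N m; "opening": finger opening in m.
Only numpy, scipy, OpenCV 4.12 (cv2) and the standard library are available. Lean on these libraries where they do the work, as an engineer would, in place of code of your own. Each camera call takes 0.05 s, during which the arm holds its last target. There are 200 camera calls.

TASK

Lift the blue metal scoop with the six bearing balls by its black handle and tip it over the square bay of the green tray until two or three balls, no more, have rolled out into the bay. Then stand the scoop back on its red pad with the other balls still in it and let go. Do not touch the balls with the gripper, and leave the bearing ring, the spanner and the spray can where they are.

Things in the scene. Friction and masses are not known exactly. Their poses are not given: they have to be found in the camera images.
- scoop_handle (a point): Grip centre of the blue metal scoop's upright black handle, a block 16 mm along the scoop's x, 24 mm along y, 56 mm high (28 mm to either side of this point); pinch it from above. Axes: x along the trough to the pouring lip, z up when standing. Scoop: rigid, 0.24 kg. The lip is 152.6 mm ahead (+x) of this point and 51.6 mm below it, the underside 90 mm below
- scoop_foot (a point): Centre of the underside of the scoop's two flat feet (together 130 mm along x, 40 mm along y): 67 mm ahead (+x) of scoop_handle and 90 mm below it. The front end of the feet is 21 mm behind the lip and 38 mm below it
- scoop_lip (a point): Middle of the inner edge of the open pouring lip at the +x end of the trough, a single-file channel 21 mm wide; its floor is an arc of 95 mm radius, 48 degrees to either side of its lowest point; its side walls reach 30 mm above the underside in the middle, 54 mm at the ends
- scoop_arc (a point): Centre of that arc, in the air above the trough (102 mm above the underside, 15 mm ahead of scoop_foot). A ball lying in the trough has its centre about 86 mm from here. Level, the balls stay in; tipped lip-down about its y, the first two roll off the lip one after the other at some 27 to 35 degrees, the third some 5 degrees later, the fourth 2 to 4 degrees after that
- ball0_center (a point): Centre of one of six bright steel balls, 18 mm across, about 24 g, that lie in a row in the scoop's trough. All six are alike
- ball1_center (a point): Centre of one of six bright steel balls, 18 mm across, about 24 g, that lie in a row in the scoop's trough. All six are alike
- ball2_center (a point): Centre of one of six bright steel balls, 18 mm across, about 24 g, that lie in a row in the scoop's trough. All six are alike
- ball3_center (a point): Centre of one of six bright steel balls, 18 mm across, about 24 g, that lie in a row in the scoop's trough. All six are alike
- ball4_center (a point): Centre of one of six bright steel balls, 18 mm across, about 24 g, that lie in a row in the scoop's trough. All six are alike
- ball5_center (a point): Centre of one of six bright steel balls, 18 mm across, about 24 g, that lie in a row in the scoop's trough. All six are alike
- tray_bay (a point): Middle of the floor (4 mm above the bench) of the square bay of the green tray, which is fixed to the bench. The bay is 110 x 110 mm inside, its walls 4 mm thick and 30 mm high above the bench. Beyond the bay's +x wall the tray has two narrow bins of 50 mm, not to be used; x and y follow the tray's sides
- pad_top (a point): Middle of the top of the red rubber pad, 200 (x) by 90 (y) by 4 mm, fixed to the bench; the scoop stands on it with its x along the pad's x
- race: Bystander: steel bearing ring 64 mm across, 24 mm high, on the bench; origin under its centre
- spanner: Bystander: steel spanner 170 mm long lying on the bench; origin under its middle, x along it
- spray_can: Bystander: yellow spray can 56 mm across, 150 mm high, on the bench; origin under its centre
Not all that is in view belongs to the job. What is shaped like the part that bears scoop_handle but brown, orange or yellow is not meant.

How it is judged:
By the outcome, as a careful person would: the job done as asked, in the order asked, and still so for the second after the job is handed in, with the robot touching nothing.
It also fails if it takes over 72 s, if anything falls off the work surface, if the arm or the gripper's body presses on something with over 40 N, if the wrist force passes 120 N, or if a joint passes its speed limit or range.

## Working session

There is one attempt and no reset: what is moved stays moved. The work goes in short steps, Python scripts to look and compute and a tool call to move; the robot and the scene stay as the last step left them, time stands still between calls to the robot, and variables do not carry over. Pictures are saved under pics/ and viewed, about 8 in all and at most 12, crops included, and the job is handed in when it is done.

Besides the shell and the picture viewer there is one more tool, called by a JSON object that holds its "name" and its "arguments", one argument or row to a line. apply_moves: Moves the arm, as the interface text tells. Its arguments: {"type":"object","properties":{"series":{"type":"array"},"force":{"type":"number"}},"required":["series"]}

```bash
mkdir -p pics; cat > h.py <<'E'
from plant import *
import numpy as np, cv2
from scipy.spatial.transform import Rotation as R
def cam(name):
    s=read_state(); c=read_camera(name); K=np.array(c["intrinsics"])
    if name=="wrist":
        T=np.array(c["tool_from_camera"]); Rt=R.from_rotvec(s["orientation"]).as_matrix()
        Rwc=Rt@T[:3,:3]; o=Rt@T[:3,3]+np.array(s["tool_pos"])
    else:
        Rc=R.from_rotvec(np.array(c["rvec"]).ravel()).as_matrix(); Rwc=Rc.T; o=-Rc.T@np.array(c["tvec"]).ravel()
    return np.array(c["pixels"]),K,Rwc,o
def ray(K,Rwc,uv):
    d=Rwc@np.linalg.inv(K)@np.array([uv[0],uv[1],1.]); return d/np.linalg.norm(d)
def onplane(c,uv,z):
    d=ray(c[1],c[2],uv); return c[3]+d*(z-c[3][2])/d[2]
def proj(c,P):
    p=c[1]@(c[2].T@(np.array(P)-c[3])); return p[:2]/p[2]
def blobs(c,lo,hi,amin=60):
    m=cv2.inRange(cv2.cvtColor(c[0],cv2.COLOR_BGR2HSV),lo,hi)
    cs,_=cv2.findContours(m,cv2.RETR_EXTERNAL,cv2.CHAIN_APPROX_NONE)
    return [k for k in sorted(cs,key=cv2.contourArea,reverse=True) if cv2.contourArea(k)>amin]
E
python3 - <<'E'
from h import *
s=read_state(); print({k:np.round(v,3) for k,v in s.items()})
print(np.round(R.from_rotvec(s["orientation"]).as_matrix(),3))
a=cam("scene");b=cam("side");
for n,c in(("scene",a),("side",b)):
    print(n,c[3].round(3)); cv2.imwrite(f"pics/{n}0.png",c[0])
    for col,lo,hi in(("blue",(95,80,40),(130,255,255)),("green",(45,80,40),(85,255,255)),("red",(0,120,60),(6,255,255)),("red2",(172,120,60),(180,255,255))):
        for k in blobs(c,lo,hi)[:4]: print(n,col,cv2.contourArea(k),np.round(cv2.minAreaRect(k)[0]),cv2.boundingRect(k))
E
```

```text
{'t': np.float64(0.0), 'q': array([ 1.076,  0.131,  1.489,  0.   ,  1.523, -0.085]), 'dq': array([ 0.001, -0.   ,  0.001, -0.   , -0.   ,  0.001]), 'joint_torque': array([ 1.0000e-03, -5.5982e+01, -4.9177e+01,  7.7000e-02,  3.6000e-02,
       -0.0000e+00]), 'tool_pos': array([0.239, 0.55 , 0.186]), 'orientation': array([ 0.32 ,  1.547, -0.323]), 'force': array([ 0.233, -0.247,  0.299]), 'wrist_torque': array([-0.012, -0.035,  0.028]), 'opening': np.float64(0.093)}
[[-0.001  0.398  0.917]
 [-0.002  0.917 -0.398]
 [-1.    -0.002 -0.   ]]
scene [ 1.058 -0.361  0.937]
scene blue 620.0 [327. 162.] (309, 140, 42, 45)
scene blue 211.0 [290.  26.] (281, 16, 18, 20)
scene blue 104.5 [  4. 120.] (0, 110, 9, 21)
scene green 2834.0 [195. 254.] (158, 219, 75, 74)
scene red 1352.5 [213.  15.] (188, 0, 52, 37)
scene red 663.0 [326. 170.] (294, 149, 65, 49)
scene red 318.5 [476. 239.] (447, 216, 54, 46)
scene red 226.5 [250.   8.] (242, 0, 17, 18)
side [ 0.394 -0.906  0.969]
side blue 368.5 [240. 157.] (221, 147, 38, 20)
side blue 92.5 [67. 90.] (63, 79, 9, 22)
side blue 68.5 [77. 93.] (73, 83, 8, 21)
side blue 67.5 [69. 56.] (65, 46, 8, 20)
side green 1777.0 [278. 252.] (248, 230, 62, 48)
side red 1014.5 [ 14. 199.] (0, 160, 28, 79)
side red 283.5 [241. 164.] (217, 153, 50, 22)
side red 262.5 [449. 179.] (435, 159, 32, 41)
side red 205.0 [440. 146.] (425, 127, 32, 39)
```

```bash
sleep 3; ls pics
```

```text
scene0.png
side0.png
```

```bash
python3 - <<'E'
import cv2,numpy as np
a=cv2.imread("pics/scene0.png");b=cv2.imread("pics/side0.png")
cv2.imwrite("pics/a1.png",cv2.resize(a,(800,600),interpolation=cv2.INTER_CUBIC))
A=cv2.resize(a[120:310,130:380],None,fx=3.2,fy=3.1);A=cv2.resize(A,(800,600))
cv2.imwrite("pics/a2.png",A)
cv2.imwrite("pics/b2.png",cv2.resize(b[110:310,150:410],(780,600),interpolation=cv2.INTER_CUBIC))
E
```

```text
(no output)
```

View pics/a1.png

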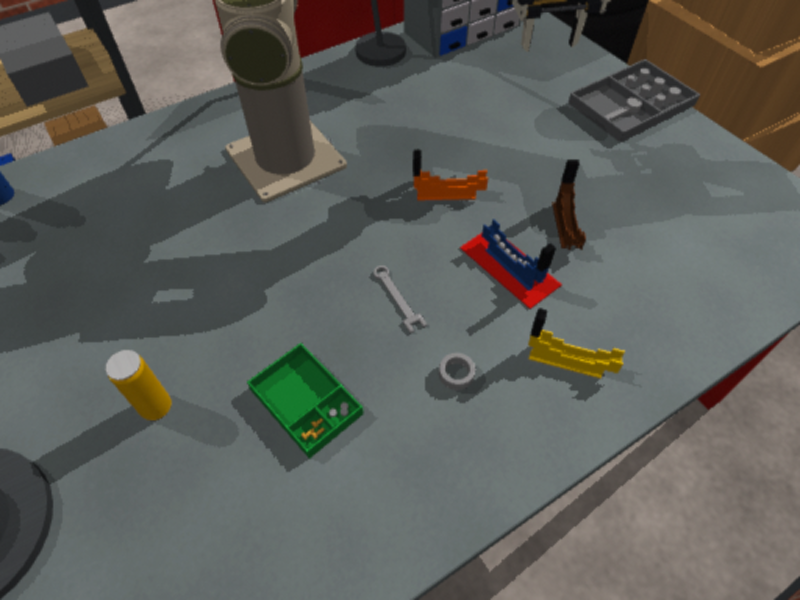

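View pics/b2.png

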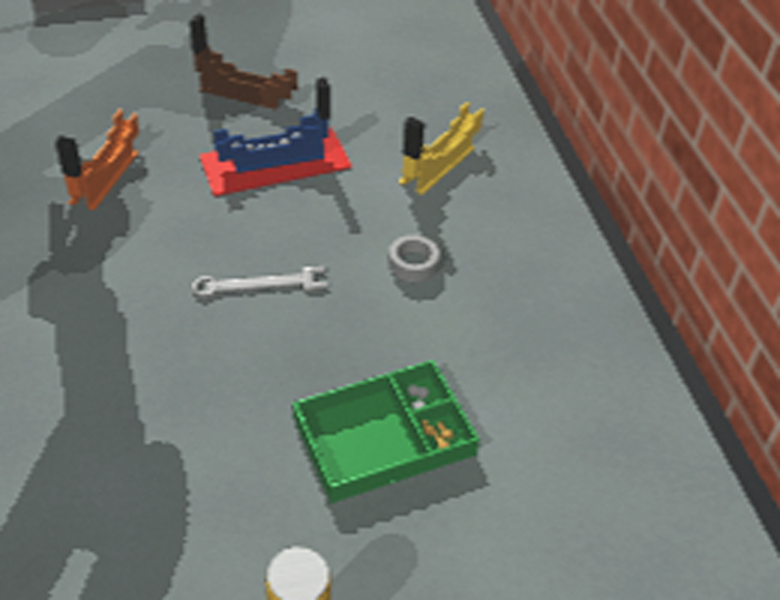

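Scene view: the blue scoop is on the red pad. Its black handle is at about scene px (349,165) and side px (258,143), with the lip pointing toward the robot base. The orange, brown and yellow look-alikes at scene px (288,115), (365,135) and (370,225) are not meant. The green tray's square bay is the large compartment on the robot side, at about scene px (187,247). Next I measure.

```bash
cat > m.py <<'E'
from h import *
def tri(a,ua,b,ub):
    d1=ray(a[1],a[2],ua);d2=ray(b[1],b[2],ub)
    t=np.linalg.lstsq(np.c_[d1,-d2],b[3]-a[3],rcond=None)[0]
    p=a[3]+d1*t[0];q=b[3]+d2*t[1]; return (p+q)/2,np.linalg.norm(p-q)
def wrect(c,k,z):
    pts=np.array([onplane(c,p[0],z)[:2] for p in k],np.float32)
    (x,y),(w,h),an=cv2.minAreaRect(pts); return np.round([x,y,w,h],4),round(an,1)
if __name__=="__main__":
    a=cam("scene");b=cam("side")
    def black(c,x0,y0,x1,y1):
        m=np.zeros(c[0].shape[:2],np.uint8); m[y0:y1,x0:x1]=255
        m&=(c[0].max(2)<45).astype(np.uint8)*255
        n,l,st,ce=cv2.connectedComponentsWithStats(m); i=1+st[1:,4].argmax(); 
        k=cv2.findContours((l==i).astype(np.uint8),0,1)[0][0]
        return np.array(cv2.minAreaRect(k)[0]),st[i]
    ha,sa=black(a,338,148,362,180);hb,sb=black(b,250,128,268,156)
    print("handle",ha,sa,hb,sb,tri(a,ha,b,hb))
    for n,c in(("scene",a),("side",b)):
        ks=[k for k in blobs(c,(0,120,60),(6,255,255)) if (280<k[:,0,0].mean()<350 and 150<k[:,0,1].mean()<200) or (210<k[:,0,0].mean()<270 and 140<k[:,0,1].mean()<190)]
        kb=[k for k in blobs(c,(95,80,40),(130,255,255),10) if (300<k[:,0,0].mean()<360 and 130<k[:,0,1].mean()<190) or (215<k[:,0,0].mean()<270 and 140<k[:,0,1].mean()<190)]
        print(n,"pad",wrect(c,np.vstack(ks),.004),"blue long axis",cv2.fitLine(np.array([onplane(c,p[0],.04)[:2] for p in np.vstack(kb)],np.float32),2,0,.01,.01).ravel())
        g=blobs(c,(45,60,20),(90,255,255))[0]
        print("tray hull top z=.03",wrect(c,g,.03))
        q=cv2.approxPolyDP(cv2.convexHull(g),3,True)[:,0]
        for p in q: print(p,onplane(c,p,.03)[:2].round(3),onplane(c,p,0)[:2].round(3))
    cr=a[0][130:200,280:380]; cv2.imwrite("pics/crop1.png",cv2.resize(cr,(800,560),interpolation=cv2.INTER_CUBIC))
    y=blobs(a,(22,120,80),(34,255,255)); 
    for k in y[:3]: print("yel",cv2.boundingRect(k),onplane(a,(k[:,0,0].mean(),k[:,0,1].max()),0).round(3))
    for uv,z in (((458*.64,370*.64),.012),((380*.64,270*.64),0),((417*.64,325*.64),0)): print("ring/spanner",onplane(a,uv,z).round(3))
E
python3 m.py
```

```text
handle [348.84487915 164.86207581] [343 156  13  18 138] [257.5 144. ] [256 139   4  11  40] (array([0.61811139, 0.24312613, 0.09068363]), np.float64(0.005628863729108321))
scene pad (array([0.5448, 0.2337, 0.2027, 0.0932]), 6.3) blue long axis [ 0.9992233  -0.03940627  0.5480837   0.23394315]
tray hull top z=.03 (array([ 0.5934, -0.2552,  0.1853,  0.1236]), 9.8)
[232 264] [ 0.673 -0.187] [ 0.661 -0.182]
[197 293] [ 0.693 -0.301] [ 0.681 -0.299]
[158 243] [ 0.511 -0.324] [ 0.493 -0.323]
[192 219] [ 0.494 -0.212] [ 0.475 -0.207]
side pad (array([0.5466, 0.2308, 0.2007, 0.0926]), 5.2) blue long axis [0.99390745 0.11021769 0.5445845  0.22720875]
tray hull top z=.03 (array([ 0.5878, -0.2625,  0.1793,  0.1356]), 9.8)
[294 230] [ 0.663 -0.184] [ 0.672 -0.161]
[309 255] [ 0.684 -0.294] [ 0.693 -0.274]
[308 261] [ 0.674 -0.315] [ 0.683 -0.297]
[260 277] [ 0.512 -0.343] [ 0.516 -0.325]
[247 244] [ 0.494 -0.212] [ 0.497 -0.19 ]
yel (338, 211, 62, 31) [0.806 0.172 0.   ]
yel (73, 228, 37, 41) [ 0.467 -0.503  0.   ]
ring/spanner [0.688 0.001 0.012]
ring/spanner [0.411 0.009 0.   ]
ring/spanner [ 0.562 -0.002  0.   ]
```

View pics/crop1.png

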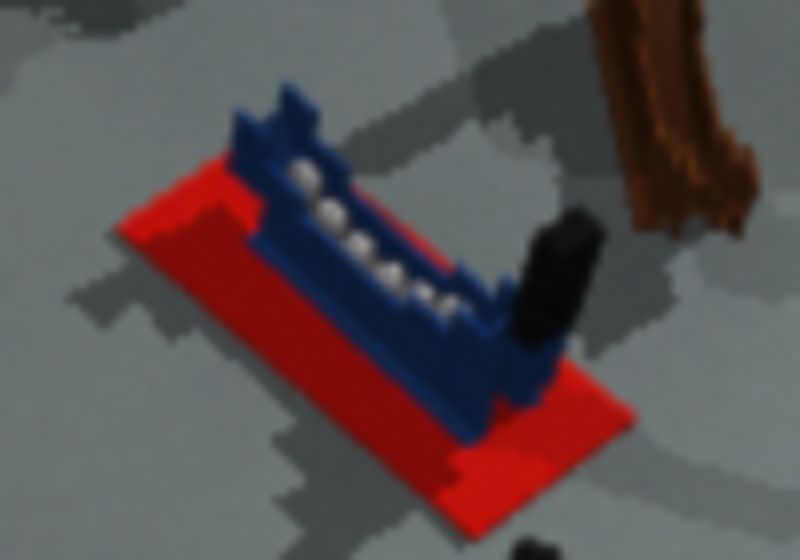

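The enlarged crop confirms it: a blue trough with six balls and the black handle at (560,275) in the crop, on the red pad. The handle measures about (0.618, 0.243) with centre z about 0.09, which fits pad + 90 mm. I approach above it, turning the jaws so that q6 stays in range for the pour.

{"name": "apply_moves", "arguments": {
  "series": [
    {"jaw":-1,"linear":[0,-0.22,0.78],"roll":1},
    {"jaw":-1,"linear":[0,-0.22,0.78],"roll":1},
    {"jaw":-1,"linear":[0,-0.22,0.78],"roll":1},
    {"jaw":-1,"linear":[0,-0.22,0.78],"roll":1},
    {"jaw":-1,"linear":[0,-0.22,0.78],"roll":1},
    {"jaw":-1,"linear":[0,-0.22,0.78],"roll":1},
    {"jaw":-1,"linear":[0,-0.22,0.78],"roll":1},
    {"jaw":-1,"linear":[0,-0.22,0.78],"roll":1},
    {"jaw":-1,"linear":[0,-0.22,0.78],"roll":1},
    {"jaw":-1,"linear":[0,-0.22,0.78],"roll":1}
  ]
}}

```text
t: 1.45
tool_pos: [0.615, 0.2426, 0.1861]
orientation: [0.727, 1.446, -0.73]
force: [-0.4, -0.1, -0.1]
opening: 0.0929
```

{"name": "apply_moves", "arguments": {
  "series": [
    {"jaw":-1,"linear":[0,0,0],"roll":1},
    {"jaw":-1,"linear":[0,0,0],"roll":1},
    {"jaw":-1,"linear":[0,0,0],"roll":1},
    {"jaw":-1,"linear":[0,0,0],"roll":1}
  ]
}}

```text
t: 1.95
tool_pos: [0.614, 0.2441, 0.1863]
orientation: [1.122, 1.263, -1.125]
force: [0.3, 0.4, -0.5]
opening: 0.0931
```

{"name": "apply_moves", "arguments": {
  "series": [
    {"jaw":-1,"linear":[0,0,0],"roll":1},
    {"jaw":-1,"linear":[0,0,0],"roll":1},
    {"jaw":-1,"linear":[0,0,0],"roll":1},
    {"jaw":-1,"linear":[0,0,0],"roll":1}
  ]
}}

```text
t: 2.45
tool_pos: [0.6134, 0.2449, 0.1864]
orientation: [1.497, 0.992, -1.501]
force: [-0.1, -0.8, 0.3]
opening: 0.0931
```

{"name": "apply_moves", "arguments": {
  "series": [
    {"jaw":-1,"linear":[0,0,0],"roll":1},
    {"jaw":-1,"linear":[0,0,0],"roll":1},
    {"jaw":-1,"linear":[0,0,0],"roll":1},
    {"jaw":-1,"linear":[0,0,0],"roll":1}
  ]
}}

```text
t: 2.95
tool_pos: [0.6131, 0.2453, 0.1865]
orientation: [1.845, 0.624, -1.849]
force: [-0.8, -0.3, 0.2]
opening: 0.0928
```

{"name": "apply_moves", "arguments": {
  "series": [
    {"jaw":-1,"linear":[0,0,0],"roll":1},
    {"jaw":-1,"linear":[0,0,0],"roll":1},
    {"jaw":-1,"linear":[0,0,0],"roll":1},
    {"jaw":-1,"linear":[0,0,0],"roll":1}
  ]
}}

```text
t: 3.45
tool_pos: [0.6129, 0.2455, 0.1865]
orientation: [2.15, 0.145, -2.154]
force: [-0.1, 0.6, 1.0]
opening: 0.0934
```

```bash
python3 - <<'E'
from h import *
s=read_state(); print(s["t"],s["tool_pos"],s["q"]); M=R.from_rotvec(s["orientation"]).as_matrix();print(M.round(3))
c=cam("wrist"); cv2.imwrite("pics/w1.png",c[0]); print(c[3],proj(c,[.618,.243,.122]),proj(c,[.618,.243,.066]))
for k in blobs(c,(95,80,40),(130,255,255),40): print("blue",cv2.contourArea(k),cv2.minAreaRect(k))
E
```

```text
3.45 [0.61293489 0.24547454 0.18649758] [3.03209921e-01 2.95161424e-01 1.30130582e+00 1.55114601e-04
 1.54692488e+00 1.73959818e+00]
[[-0.002  0.134 -0.991]
 [-0.    -0.991 -0.134]
 [-1.     0.     0.002]]
[0.68011587 0.2542384  0.38399585] [257.17152009 185.32479225] [256.64870484 173.33531872]
blue 682.5 ((251.57379150390625, 213.18853759765625), (29.60518455505371, 99.49878692626953), 5.194429397583008)
blue 467.5 ((259.7076721191406, 227.28512573242188), (10.796406745910645, 69.81884002685547), 5.355824947357178)
```

View pics/w1.png

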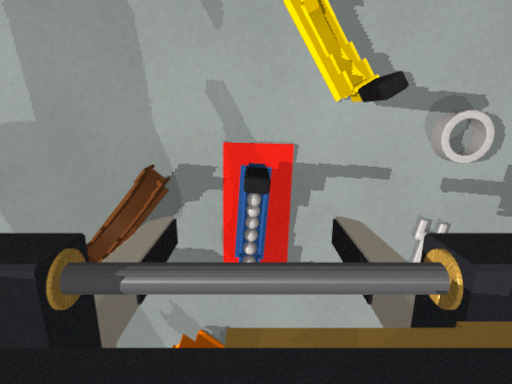

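Wrist view: the handle is at px (257,180), where predicted. The trough runs down the image to the lip with the balls in a row. I refine the handle point and the scoop yaw.

```bash
python3 - <<'E'
from h import *
c=cam("wrist"); g=c[0].max(2)
m=np.zeros_like(g); m[160:200,240:275]=(g[160:200,240:275]<45)*255
k=max(cv2.findContours(m,0,1)[0],key=cv2.contourArea); x,y,w,h=cv2.boundingRect(k); print("black",x,y,w,h)
for p in((x,y),(x+w,y),(x,y+h),(x+w,y+h)): print(p,onplane(c,p,.122)[:2].round(4),onplane(c,p,.066)[:2].round(4))
# balls: bright, row centres
b=np.zeros_like(g); hsv=cv2.cvtColor(c[0],cv2.COLOR_BGR2HSV)
b[190:262,240:270]=((hsv[190:262,240:270,1]<60)&(g[190:262,240:270]>90))*255
ys,xs=np.nonzero(b); f=cv2.fitLine(np.c_[xs,ys].astype(np.float32),2,0,.01,.01).ravel()
P=[onplane(c,f[2:]+f[:2]*t*np.sign(f[1]),.03) for t in(-30,30)]; d=P[1]-P[0]
print("balls axis",np.degrees(np.arctan2(d[1],d[0])),P)
K=np.vstack(blobs(c,(95,80,40),(130,255,255),40))
for z in(.03,.055):
    Q=np.array([onplane(c,p[0],z)[:2] for p in K],np.float32); r=cv2.minAreaRect(Q); print("blue",z,r)
kr=np.vstack(blobs(c,(0,120,60),(6,255,255),200)+blobs(c,(172,120,60),(180,255,255),200)); kr=kr[(kr[:,0,0]<330)&(kr[:,0,1]<262)&(kr[:,0,0]>200)]
print("pad right/left edges")
for y in (160,220,250):
    xs=kr[kr[:,1]==y,0]; print(onplane(c,(xs.min(),y),.004)[:2],onplane(c,(xs.max(),y),.004)[:2])
E
```

```text
black 245 167 25 27
(245, 167) [0.6333 0.2561] [0.6233 0.2565]
(270, 167) [0.6363 0.2339] [0.627  0.2296]
(245, 194) [0.6084 0.2529] [0.5931 0.2526]
(270, 194) [0.6115 0.2302] [0.5969 0.2251]
balls axis -176.83065669952515 [array([0.58233518, 0.24127548, 0.03      ]), array([0.50102042, 0.23677292, 0.03      ])]
blue 0.03 ((0.5567514896392822, 0.24043810367584229), (0.1318349838256836, 0.036255836486816406), 3.2991256713867188)
blue 0.055 ((0.5654646158218384, 0.24141639471054077), (0.12252539396286011, 0.033695630729198456), 3.2991228103637695)
pad right/left edgesTraceback (most recent call last):
  File "<stdin>", line 18, in <module>
IndexError: index 1 is out of bounds for axis 1 with size 1
```

{"name": "apply_moves", "arguments": {
  "series": [
    {"jaw":-1,"linear":[0,0.007,-0.0075],"roll":0.15},
    {"jaw":-1,"linear":[0,0.007,-0.0075],"roll":0.15},
    {"jaw":-1,"linear":[0,0.007,-0.0075],"roll":0.15},
    {"jaw":-1,"linear":[0.06,0.007,-0.0075],"roll":0.15},
    {"jaw":-1,"linear":[0.12,0.007,-0.0075],"roll":0.15},
    {"jaw":-1,"linear":[0.16,0.007,-0.0075],"roll":0.15},
    {"jaw":-1,"linear":[0.186,0.007,-0.0075],"roll":0.15},
    {"jaw":-1,"linear":[0.186,0.007,-0.0075],"roll":0.15},
    {"jaw":-1,"linear":[0.186,0.007,-0.0075],"roll":0.15}
  ]
}}

```text
t: 4.68
tool_pos: [0.6187, 0.2421, 0.0764]
orientation: [2.193, 0.062, -2.193]
force: [-0.4, -0.2, -0.8]
opening: 0.0928
```

{"name": "apply_moves", "arguments": {
  "series": [
    {"jaw":1,"linear":[0,0,0],"roll":0},
    {"jaw":1,"linear":[0,0,0],"roll":0},
    {"jaw":1,"linear":[0,0,0],"roll":0},
    {"jaw":1,"linear":[0,0,0],"roll":0},
    {"jaw":1,"linear":[0,0,0],"roll":0},
    {"jaw":1,"linear":[0,0,0],"roll":0},
    {"jaw":1,"linear":[0,0,0],"roll":0},
    {"jaw":1,"linear":[0,0,0],"roll":0}
  ],
  "force": 50
}}

```text
t: 5.68
tool_pos: [0.6187, 0.2422, 0.0763]
orientation: [2.193, 0.062, -2.193]
force: [0.7, -0.0, -0.3]
opening: 0.0232
```

```bash
python3 - <<'E'
from h import *
s=read_state(); print(s["t"],s["tool_pos"],s["force"],s["opening"]); M=R.from_rotvec(s["orientation"]).as_matrix();print(M.round(3))
E
```

```text
5.675 [0.61874115 0.24221473 0.07634772] [ 0.74693376 -0.03119331 -0.3456708 ] 0.023191446534822854
[[ 0.     0.057 -0.998]
 [ 0.    -0.998 -0.057]
 [-1.    -0.    -0.   ]]
```

{"name": "apply_moves", "arguments": {
  "series": [
    {"jaw":1,"linear":[-0.015,0,0],"roll":0},
    {"jaw":1,"linear":[-0.03,0,0],"roll":0},
    {"jaw":1,"linear":[-0.05,0,0],"roll":0},
    {"jaw":1,"linear":[-0.05,0,0],"roll":0}
  ],
  "force": 60
}}

```text
t: 6.18
tool_pos: [0.62, 0.2426, 0.1086]
orientation: [2.197, 0.063, -2.189]
force: [-0.0, 0.5, -3.3]
opening: 0.0231
```

```bash
python3 - <<'E'
from h import *
s=read_state(); print(s["t"],s["tool_pos"],s["force"],s["wrist_torque"])
b=cam("side");a=cam("scene"); w=cam("wrist")
A=cv2.resize(a[0][110:210,260:390],(400,300));B=cv2.resize(b[0][110:200,190:300],(400,300))
W=cv2.resize(w[0][100:280,150:390],(400,300))
cv2.imwrite("pics/l1.png",np.vstack([np.hstack([A,B]),np.hstack([W,W*0])]))
E
```

```text
6.175 [0.62001558 0.24261158 0.10856144] [-0.0363097   0.48493602 -3.34268192] [ 0.06034395 -0.03163396  0.02053497]
```

View pics/l1.png

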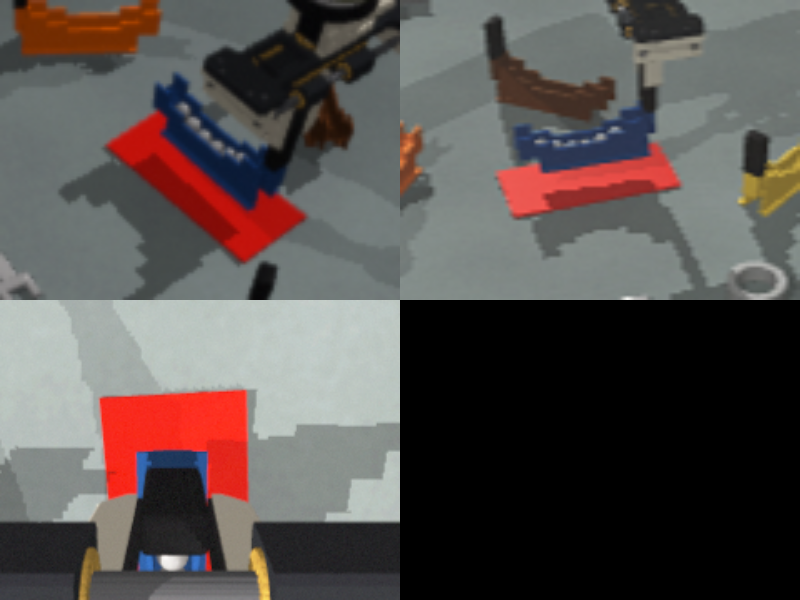

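The scoop is lifted nearly level with all six balls in. I carry it gently toward the bay's +y wall, turning as I go.

{"name": "apply_moves", "arguments": {
  "series": [
    {"jaw":1,"linear":[-0.03,0,0],"roll":0},
    {"jaw":1,"linear":[-0.06,0,0],"roll":0},
    {"jaw":1,"linear":[-0.09,0.01,0],"roll":-0.05},
    {"jaw":1,"linear":[-0.11,0.03,0.01],"roll":-0.15},
    {"jaw":1,"linear":[-0.12,0.06,0.02],"roll":-0.3},
    {"jaw":1,"linear":[-0.12,0.09,0.03],"roll":-0.5},
    {"jaw":1,"linear":[-0.12,0.12,0.04],"roll":-0.7},
    {"jaw":1,"linear":[-0.12,0.145,0.05],"roll":-0.85},
    {"jaw":1,"linear":[-0.12,0.163,0.06],"roll":-1},
    {"jaw":1,"linear":[-0.12,0.163,0.06],"roll":-1}
  ]
}}

```text
t: 7.58
tool_pos: [0.5885, 0.1416, 0.1796]
orientation: [1.894, 0.564, -1.891]
force: [0.5, -0.5, -4.0]
opening: 0.0233
```

```bash
cat > tgt.py <<'E'
import sys
from h import *
def go(x,y,z=None,yaw=None):
    s=read_state(); M=R.from_rotvec(s["orientation"]).as_matrix(); p=np.array(s["tool_pos"])
    d=np.array([x,y,p[2] if z is None else z])-p; cur=np.degrees(np.arctan2(M[1,1],M[0,1]))
    print("t",s["t"],"p",p.round(4),"jawyaw",round(cur,2),"F",np.round(s["force"],2),"lin",(M.T@d/.6).round(4),"roll",None if yaw is None else round(-(yaw-cur)/30,3), "tilt",M[:,0].round(4))
if __name__=="__main__": go(*map(float,sys.argv[1:]))
E
python3 tgt.py .535 -.06 .17 8.5
```

```text
t 7.575 p [0.5885 0.1416 0.1796] jawyaw -56.81 F [ 0.45 -0.53 -4.03] lin [0.0158 0.2323 0.2586] roll -2.177 tilt [ 1.6e-03  4.0e-04 -1.0e+00]
```

{"name": "apply_moves", "arguments": {
  "series": [
    {"jaw":1,"linear":[0,0.012,0.014],"roll":-0.1},
    {"jaw":1,"linear":[0,0.035,0.04],"roll":-0.3},
    {"jaw":1,"linear":[0,0.06,0.07],"roll":-0.5},
    {"jaw":1,"linear":[0,0.085,0.1],"roll":-0.7},
    {"jaw":1,"linear":[0,0.105,0.12],"roll":-0.9},
    {"jaw":1,"linear":[0,0.116,0.13],"roll":-1},
    {"jaw":1,"linear":[0,0.116,0.13],"roll":-1}
  ]
}}

```text
t: 8.45
tool_pos: [0.5618, 0.0405, 0.1804]
orientation: [1.549, 0.948, -1.544]
force: [-0.7, 0.3, -3.4]
opening: 0.0236
```

```bash
python3 tgt.py .535 -.06 .17 8.5
```

```text
t 8.45 p [0.5618 0.0405 0.1804] jawyaw -26.94 F [-0.72  0.34 -3.42] lin [0.0171 0.036  0.1696] roll -1.181 tilt [ 2.7e-03  6.0e-04 -1.0e+00]
```

{"name": "apply_moves", "arguments": {
  "series": [
    {"jaw":1,"linear":[0,0.004,0.017],"roll":-0.1},
    {"jaw":1,"linear":[0,0.01,0.05],"roll":-0.3},
    {"jaw":1,"linear":[0,0.018,0.085],"roll":-0.5},
    {"jaw":1,"linear":[0,0.026,0.12],"roll":-0.7},
    {"jaw":1,"linear":[0,0.032,0.15],"roll":-0.9},
    {"jaw":1,"linear":[0,0.036,0.17],"roll":-1},
    {"jaw":1,"linear":[0,0.036,0.17],"roll":-1},
    {"jaw":1,"linear":[0,0.036,0.17],"roll":-1}
  ]
}}

```text
t: 9.45
tool_pos: [0.5352, -0.0594, 0.1804]
orientation: [1.173, 1.232, -1.168]
force: [-0.5, 0.2, -4.1]
opening: 0.023
```

```bash
python3 tgt.py .535 -.088 .14 8.5; python3 - <<'E'
from h import *
b=cam("side");a=cam("scene"); w=cam("wrist")
A=cv2.resize(a[0][140:310,140:340],(400,300));B=cv2.resize(b[0][130:290,200:410],(400,300))
cv2.imwrite("pics/l2.png",np.vstack([np.hstack([A,B]),np.hstack([cv2.resize(w[0],(400,300)),np.zeros_like(A)])]))
cv2.imwrite("pics/a_pre.png",a[0]);cv2.imwrite("pics/b_pre.png",b[0])
E
```

```text
t 9.45 p [ 0.5352 -0.0594  0.1804] jawyaw 2.96 F [-0.52  0.25 -4.09] lin [ 0.0673 -0.0029  0.0476] roll -0.185 tilt [ 0.0029  0.001  -1.    ]
```

View pics/l2.png

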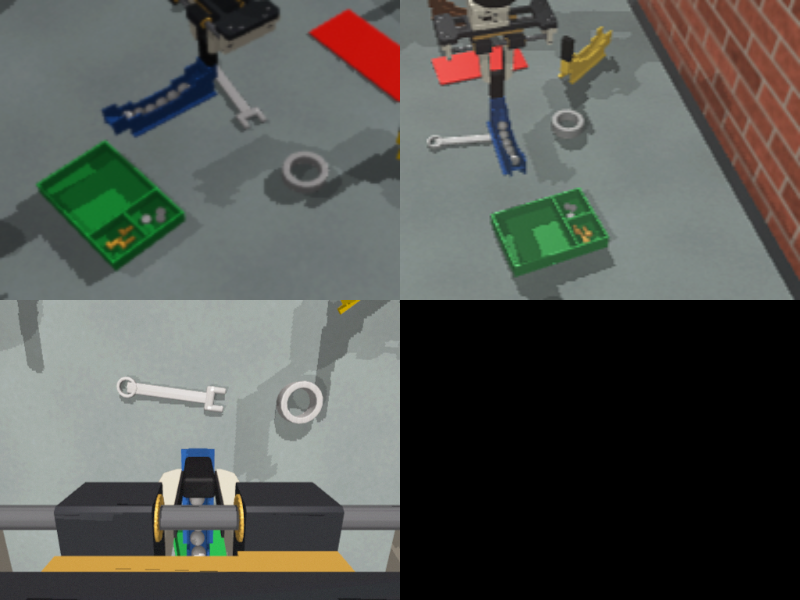

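The scoop hangs just short of the +y wall with the lip toward the bay, and the balls are in. It may have slipped into a slight tilt, so I check the lip against the tilt prediction.

```bash
cat > tilt.py <<'E'
from h import *
def tiltcheck(save=None):
    s=read_state(); M=R.from_rotvec(s["orientation"]).as_matrix()
    g=np.array(s["tool_pos"])-.019*M[:,0]; yv=M[:,1]; u=np.array([yv[1],-yv[0],0]); u/=np.linalg.norm(u)
    out=[]
    for n in("scene","side"):
        c=cam(n)
        if save: cv2.imwrite(f"pics/{save}_{n}.png",c[0])
        m=cv2.inRange(cv2.cvtColor(c[0],cv2.COLOR_BGR2HSV),(95,80,30),(130,255,255))
        g2=proj(c,g); yy,xx=np.mgrid[:384,:512]; m[(xx-g2[0])**2+(yy-g2[1])**2>95**2]=0
        k=max(cv2.findContours(m,0,1)[0],key=cv2.contourArea)
        rows=[]
        for th in range(-5,50,1):
            t=np.radians(th); ez=np.array([0,0,1.]); ex=u*np.cos(t)-ez*np.sin(t); ew=ez*np.cos(t)+u*np.sin(t)
            # predicted extreme along image dir of u: four lip corners + feet front
            P=[g+.1526*ex+w*ew+v*np.array([yv[0],yv[1],0]) for w in(-.0516,-.036) for v in(-.013,.013)]
            rows.append((th,np.mean([proj(c,p) for p in P],0)))
        # observed tip: mean of pixels in the contour region furthest from handle
        pts=np.column_stack(np.nonzero(m)[::-1]).astype(float); d=np.linalg.norm(pts-g2,axis=1)
        tip=pts[d>d.max()-7].mean(0)
        D=[np.linalg.norm(p-tip) for _,p in rows]; i=int(np.argmin(D)); out.append((n,tip.round(1),"tilt",rows[i][0],"miss px",round(D[i],1),"level at",rows[5][1].round(1)))
    print(*out,sep="\n")
if __name__=="__main__":
    import sys; tiltcheck(*sys.argv[1:])
E
python3 tilt.py; python3 tgt.py .535 -.088 .15 8.5
```

```text
('scene', array([198. , 208.8]), 'tilt', 7, 'miss px', np.float64(1.1), 'level at', array([194. , 206.9]))
('side', array([259.4, 219.1]), 'tilt', 8, 'miss px', np.float64(1.7), 'level at', array([261.6, 217.1]))
t 9.7 p [ 0.535  -0.0597  0.1802] jawyaw 3.06 F [ 0.24  0.71 -3.58] lin [ 0.0503 -0.0026  0.0471] roll -0.181 tilt [ 2.6e-03  7.0e-04 -1.0e+00]
```

The tilt is about 7°, well below the pouring angle. I move so the feet's front sits just above the bay wall, where the wall will act as the pivot.

{"name": "apply_moves", "arguments": {
  "series": [
    {"jaw":1,"linear":[0,0,0.015],"roll":-0.06},
    {"jaw":1,"linear":[0,0,0.035],"roll":-0.12},
    {"jaw":1,"linear":[0,-0.003,0.055],"roll":-0.18},
    {"jaw":1,"linear":[0.01,-0.004,0.075],"roll":-0.18},
    {"jaw":1,"linear":[0.03,-0.004,0.076],"roll":-0.18},
    {"jaw":1,"linear":[0.05,-0.004,0.076],"roll":-0.18},
    {"jaw":1,"linear":[0.07,-0.004,0.076],"roll":-0.18},
    {"jaw":1,"linear":[0.085,-0.004,0.076],"roll":-0.18},
    {"jaw":1,"linear":[0.085,-0.004,0.076],"roll":-0.18},
    {"jaw":1,"linear":[0.085,-0.004,0.076],"roll":-0.18}
  ]
}}

```text
t: 10.95
tool_pos: [0.5354, -0.1053, 0.1296]
orientation: [1.101, 1.273, -1.097]
force: [-0.1, -0.1, -4.2]
opening: 0.0235
```

```bash
python3 tgt.py .5374 -.1055 .1205 8.5; python3 tilt.py p2; python3 - <<'E'
import cv2,numpy as np
a=cv2.imread("pics/p2_scene.png");b=cv2.imread("pics/p2_side.png")
cv2.imwrite("pics/p2.png",np.hstack([cv2.resize(a[160:310,140:290],(400,400)),cv2.resize(b[160:290,210:340],(400,400))]))
E
```

```text
t 10.95 p [ 0.5354 -0.1053  0.1296] jawyaw 8.47 F [-0.06 -0.12 -4.2 ] lin [0.0151 0.0032 0.0008] roll -0.001 tilt [ 3.1e-03  6.0e-04 -1.0e+00]
('scene', array([187.2, 230.6]), 'tilt', 6, 'miss px', np.float64(1.3), 'level at', array([183.9, 229.9]))
('side', array([266.2, 239.3]), 'tilt', 11, 'miss px', np.float64(1.8), 'level at', array([269. , 237.6]))
```

View pics/p2.png

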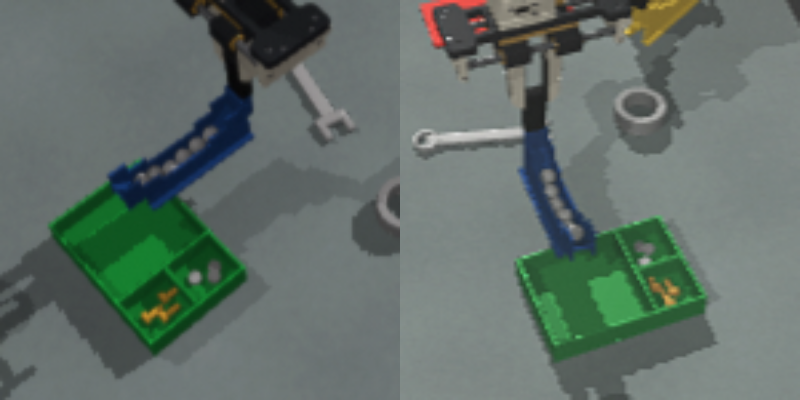

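The lip is over the bay, centred between its side walls, and all balls are in. I lower the scoop to the wall, then soften the grip so it pivots onto the wall.

{"name": "apply_moves", "arguments": {
  "series": [
    {"jaw":1,"linear":[0.008,0.003,0],"roll":0},
    {"jaw":1,"linear":[0.018,0.003,0],"roll":0},
    {"jaw":1,"linear":[0.018,0.003,0],"roll":0}
  ]
}}

```text
t: 11.42
tool_pos: [0.5368, -0.105, 0.1181]
orientation: [1.101, 1.274, -1.098]
force: [0.1, -0.8, -4.1]
opening: 0.0234
```

{"name": "apply_moves", "arguments": {
  "series": [
    {"jaw":1,"linear":[0,0,0],"roll":0},
    {"jaw":1,"linear":[0,0,0],"roll":0}
  ],
  "force": 25
}}

```text
t: 11.68
tool_pos: [0.5368, -0.105, 0.1181]
orientation: [1.101, 1.274, -1.098]
force: [-0.8, -0.3, -3.1]
opening: 0.0241
```

{"name": "apply_moves", "arguments": {
  "series": [
    {"jaw":1,"linear":[0,0,0],"roll":0},
    {"jaw":1,"linear":[0,0,0],"roll":0}
  ],
  "force": 12
}}

```text
t: 11.92
tool_pos: [0.537, -0.1051, 0.1185]
orientation: [1.101, 1.274, -1.098]
force: [-0.6, 0.3, -1.3]
opening: 0.0237
```

```bash
python3 tgt.py .5409 -.126 .1366 8.5; python3 tilt.py
```

```text
t 11.925 p [ 0.537  -0.1051  0.1185] jawyaw 8.46 F [-0.63  0.31 -1.35] lin [-0.0302  0.0014  0.0354] roll -0.001 tilt [ 2.7e-03  6.0e-04 -1.0e+00]
('scene', array([193.2, 234.2]), 'tilt', 16, 'miss px', np.float64(1.9), 'level at', array([184.9, 232.5]))
('side', array([265.7, 241.4]), 'tilt', 26, 'miss px', np.float64(2.0), 'level at', array([269.4, 239.7]))
```

```bash
python3 tilt.py p3; python3 - <<'E'
import cv2,numpy as np
a=cv2.imread("pics/p3_scene.png");b=cv2.imread("pics/p3_side.png")
cv2.imwrite("pics/p3.png",np.hstack([cv2.resize(a[185:265,150:250],(500,400),interpolation=cv2.INTER_CUBIC),cv2.resize(b[185:265,230:290],(300,400),interpolation=cv2.INTER_CUBIC)]))
E
```

```text
('scene', array([193.3, 234.2]), 'tilt', 16, 'miss px', np.float64(1.9), 'level at', array([184.9, 232.5]))
('side', array([265.8, 241.3]), 'tilt', 26, 'miss px', np.float64(2.1), 'level at', array([269.4, 239.7]))
```

View pics/p3.png

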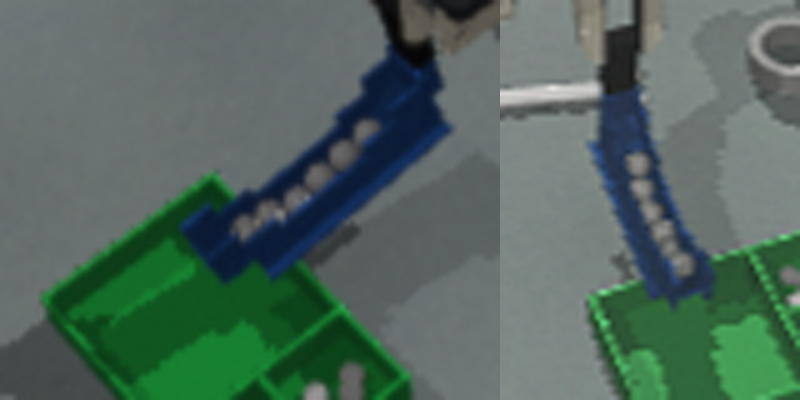

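The feet rest on the wall; the load on the wrist dropped to 1.3 N, and all six balls are still in. I tip further along the arc around the wall edge in steps, counting balls in the bay by mask.

```bash
cat > cnt.py <<'E'
from h import *
import sys
def cnt(save=None):
    u=np.array([.148,-.989,0]);v=np.array([.989,.148,0]); C=np.array([.561,-.262,.012])
    ims=[]
    for n in("scene","side"):
        c=cam(n); ims.append(c[0])
        hsv=cv2.cvtColor(c[0],cv2.COLOR_BGR2HSV)
        poly=np.array([proj(c,C+a*.055*u+b*.055*v) for a,b in((-1,-1),(-1,1),(1,1),(1,-1))]).astype(np.int32)
        reg=np.zeros((384,512),np.uint8); cv2.fillPoly(reg,[poly],255)
        bl=cv2.inRange(hsv,(95,80,30),(130,255,255)); 
        big=cv2.resize(((hsv[...,1]<75)&(hsv[...,2]>55)).astype(np.uint8)*255&reg,None,fx=1,fy=1)
        k,l,st,ce=cv2.connectedComponentsWithStats(big)
        near=cv2.dilate(bl,np.ones((5,5)))
        print(n,[(ce[i].round(0).astype(int).tolist(),int(st[i,4]),"scoop" if (near[l==i]>0).mean()>.5 else "BAY") for i in range(1,k) if st[i,4]>3])
    s=read_state(); print("t",round(s["t"],2),"F",np.round(s["force"],2))
    if save: 
        a,b=ims; cv2.imwrite(f"pics/{save}.png",np.hstack([cv2.resize(a[185:285,150:250],(400,400),interpolation=cv2.INTER_CUBIC),cv2.resize(b[185:285,220:320],(400,400),interpolation=cv2.INTER_CUBIC)]))
cnt(*sys.argv[1:])
E
python3 cnt.py
```

```text
scene [([197, 231], 9, 'scoop')]
side []
t 12.22 F [-0.58  1.09 -1.35]
```

{"name": "apply_moves", "arguments": {
  "series": [
    {"jaw":1,"linear":[-0.01,0.001,0.01],"roll":0},
    {"jaw":1,"linear":[-0.02,0.001,0.022],"roll":0},
    {"jaw":1,"linear":[-0.03,0.001,0.035],"roll":0},
    {"jaw":1,"linear":[-0.03,0.001,0.035],"roll":0},
    {"jaw":1,"linear":[-0.03,0.001,0.035],"roll":0}
  ]
}}

```text
t: 12.85
tool_pos: [0.5409, -0.1258, 0.1367]
orientation: [1.102, 1.273, -1.097]
force: [1.4, 0.1, -0.8]
opening: 0.0236
```

```bash
python3 tilt.py; python3 cnt.py q1;  python3 tgt.py .5421 -.1371 .1433 8.5;
```

```text
('scene', array([193. , 235.5]), 'tilt', 28, 'miss px', np.float64(2.3), 'level at', array([177.1, 234. ]))
('side', array([266.3, 241.8]), 'tilt', 38, 'miss px', np.float64(1.8), 'level at', array([272.3, 241.2]))
scene [([196, 232], 23, 'scoop')]
side []
t 13.05 F [-0.04  0.21 -0.55]
t 13.05 p [ 0.5408 -0.1255  0.1365] jawyaw 8.48 F [-0.04  0.21 -0.55] lin [-0.0114 -0.0006  0.0194] roll -0.001 tilt [ 3.e-03  7.e-04 -1.e+00]
```

View pics/q1.png

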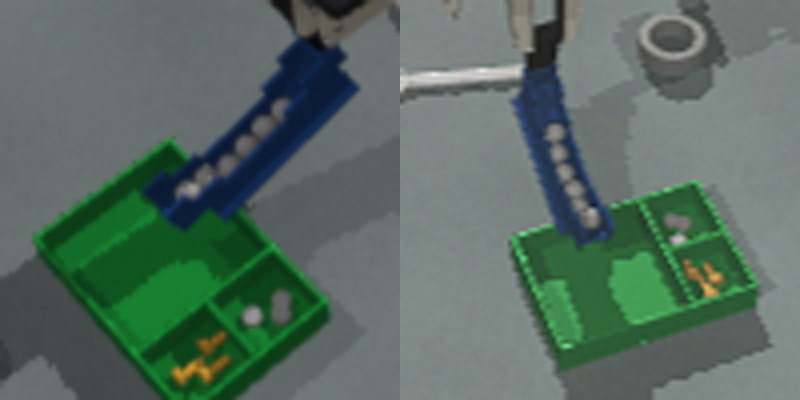

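q1 shows the scoop tipped over the wall with all six balls still in, the front one near the lip at scene crop (188,188). From here I use small steps.

{"name": "apply_moves", "arguments": {
  "series": [
    {"jaw":1,"linear":[-0.0025,0,0.004],"roll":0},
    {"jaw":1,"linear":[-0.0045,0,0.008],"roll":0},
    {"jaw":1,"linear":[-0.0045,0,0.008],"roll":0},
    {"jaw":1,"linear":[-0.0045,0,0.008],"roll":0}
  ]
}}

```text
t: 13.55
tool_pos: [0.5412, -0.1303, 0.1389]
orientation: [1.101, 1.274, -1.098]
force: [-0.7, -0.5, -2.8]
opening: 0.0236
```

```bash
python3 tilt.py; python3 cnt.py;  python3 tgt.py .5421 -.1371 .1433 8.5
```

```text
('scene', array([192.5, 235.9]), 'tilt', 30, 'miss px', np.float64(2.3), 'level at', array([175.4, 234.5]))
('side', array([266.6, 242.4]), 'tilt', 38, 'miss px', np.float64(1.8), 'level at', array([272.7, 241.9]))
scene [([196, 232], 26, 'scoop')]
side [([268, 242], 4, 'scoop')]
t 13.75 F [ 0.88  0.42 -3.83]
t 13.75 p [ 0.5414 -0.1302  0.1391] jawyaw 8.49 F [ 0.88  0.42 -3.83] lin [-0.0071 -0.0005  0.0115] roll -0.0 tilt [ 2.8e-03  8.0e-04 -1.0e+00]
```

{"name": "apply_moves", "arguments": {
  "series": [
    {"jaw":1,"linear":[0,0,0],"roll":0},
    {"jaw":1,"linear":[0,0,0],"roll":0}
  ],
  "force": 8
}}

```text
t: 14.0
tool_pos: [0.5414, -0.1302, 0.1391]
orientation: [1.101, 1.274, -1.097]
force: [0.6, 0.6, -2.4]
opening: 0.0237
```

```bash
python3 tilt.py; python3 cnt.py
```

```text
('scene', array([192.7, 235.7]), 'tilt', 30, 'miss px', np.float64(2.4), 'level at', array([175.4, 234.5]))
('side', array([266.6, 242.5]), 'tilt', 38, 'miss px', np.float64(1.7), 'level at', array([272.8, 241.8]))
scene [([196, 232], 25, 'scoop')]
side [([268, 242], 4, 'scoop')]
t 14.2 F [ 0.34 -1.16 -3.01]
```

{"name": "apply_moves", "arguments": {
  "series": [
    {"jaw":1,"linear":[-0.002,0,0.004],"roll":0},
    {"jaw":1,"linear":[-0.004,0,0.008],"roll":0},
    {"jaw":1,"linear":[-0.004,0,0.008],"roll":0},
    {"jaw":1,"linear":[-0.004,0,0.008],"roll":0}
  ]
}}

```text
t: 14.7
tool_pos: [0.5422, -0.135, 0.1415]
orientation: [1.101, 1.274, -1.097]
force: [-0.2, -0.4, -2.7]
opening: 0.0238
```

```bash
python3 tilt.py; python3 cnt.py;  python3 tgt.py .5421 -.1371 .1433 8.5
```

```text
('scene', array([192.5, 236.4]), 'tilt', 32, 'miss px', np.float64(2.2), 'level at', array([173.6, 235.2]))
('side', array([266.2, 242.6]), 'tilt', 42, 'miss px', np.float64(1.4), 'level at', array([273.4, 242.5]))
scene [([195, 232], 32, 'scoop')]
side [([268, 242], 10, 'scoop')]
t 14.9 F [-0.57 -0.11 -2.92]
t 14.9 p [ 0.5421 -0.135   0.1415] jawyaw 8.49 F [-0.57 -0.11 -2.92] lin [-0.003  -0.0005  0.0035] roll -0.0 tilt [ 2.8e-03  7.0e-04 -1.0e+00]
```

{"name": "apply_moves", "arguments": {
  "series": [
    {"jaw":1,"linear":[-0.002,0,0.004],"roll":0},
    {"jaw":1,"linear":[-0.004,0,0.008],"roll":0},
    {"jaw":1,"linear":[-0.004,0,0.008],"roll":0},
    {"jaw":1,"linear":[-0.004,0,0.008],"roll":0}
  ]
}}

```text
t: 15.4
tool_pos: [0.5428, -0.1398, 0.1439]
orientation: [1.101, 1.274, -1.097]
force: [-0.1, -0.5, -2.6]
opening: 0.0241
```

```bash
python3 tilt.py; python3 cnt.py
```

```text
('scene', array([192.3, 236.9]), 'tilt', 34, 'miss px', np.float64(2.1), 'level at', array([171.8, 235.8]))
('side', array([266.5, 242.8]), 'tilt', 43, 'miss px', np.float64(1.5), 'level at', array([274. , 243.3]))
scene [([195, 233], 32, 'scoop')]
side [([268, 242], 11, 'scoop')]
t 15.6 F [-0.58 -0.33 -3.29]
```

{"name": "apply_moves", "arguments": {
  "series": [
    {"jaw":1,"linear":[-0.002,0,0.004],"roll":0},
    {"jaw":1,"linear":[-0.0035,0,0.008],"roll":0},
    {"jaw":1,"linear":[-0.0035,0,0.008],"roll":0},
    {"jaw":1,"linear":[-0.0035,0,0.008],"roll":0}
  ]
}}

```text
t: 16.1
tool_pos: [0.5435, -0.1445, 0.146]
orientation: [1.101, 1.274, -1.097]
force: [-0.4, -0.7, -3.0]
opening: 0.024
```

```bash
python3 tilt.py; python3 cnt.py q2;  python3 tgt.py .5439 -.1488 .1489 8.5
```

```text
('scene', array([192.1, 237.5]), 'tilt', 36, 'miss px', np.float64(1.9), 'level at', array([170.1, 236.5]))
('side', array([266.3, 243.2]), 'tilt', 45, 'miss px', np.float64(1.2), 'level at', array([274.6, 244. ]))
scene [([194, 233], 46, 'scoop')]
side [([269, 243], 21, 'scoop')]
t 16.3 F [ 0.36 -0.61 -2.86]
t 16.3 p [ 0.5435 -0.1444  0.146 ] jawyaw 8.49 F [ 0.36 -0.61 -2.86] lin [-0.0048 -0.0005  0.0073] roll -0.0 tilt [ 2.9e-03  6.0e-04 -1.0e+00]
```

{"name": "apply_moves", "arguments": {
  "series": [
    {"jaw":1,"linear":[-0.0015,0,0.003],"roll":0},
    {"jaw":1,"linear":[-0.0025,0,0.006],"roll":0},
    {"jaw":1,"linear":[-0.0025,0,0.006],"roll":0},
    {"jaw":1,"linear":[-0.0025,0,0.006],"roll":0},
    {"jaw":1,"linear":[-0.0025,0,0.006],"roll":0}
  ]
}}

```text
t: 16.92
tool_pos: [0.544, -0.148, 0.1475]
orientation: [1.101, 1.274, -1.097]
force: [0.6, -0.2, -3.5]
opening: 0.0242
```

```bash
python3 tilt.py; python3 cnt.py
```

```text
('scene', array([192.2, 237.7]), 'tilt', 37, 'miss px', np.float64(1.9), 'level at', array([168.7, 237.1]))
('side', array([266.5, 243.9]), 'tilt', 45, 'miss px', np.float64(1.0), 'level at', array([275.1, 244.6]))
scene [([194, 233], 47, 'scoop')]
side [([269, 243], 22, 'scoop')]
t 17.12 F [ 0.64  0.55 -3.1 ]
```

{"name": "apply_moves", "arguments": {
  "series": [
    {"jaw":1,"linear":[-0.0015,0,0.003],"roll":0},
    {"jaw":1,"linear":[-0.0025,0,0.006],"roll":0},
    {"jaw":1,"linear":[-0.0025,0,0.006],"roll":0},
    {"jaw":1,"linear":[-0.0025,0,0.006],"roll":0},
    {"jaw":1,"linear":[-0.0025,0,0.006],"roll":0}
  ]
}}

```text
t: 17.75
tool_pos: [0.5446, -0.1515, 0.149]
orientation: [1.101, 1.274, -1.097]
force: [-0.0, 0.2, -2.8]
opening: 0.0238
```

```bash
python3 tilt.py; python3 cnt.py q3;  python3 tgt.py .5439 -.1488 .1489 8.5
```

```text
('scene', array([192.1, 238.1]), 'tilt', 39, 'miss px', np.float64(1.7), 'level at', array([167.4, 237.6]))
('side', array([266.9, 244. ]), 'tilt', 46, 'miss px', np.float64(1.3), 'level at', array([275.5, 245.3]))
scene [([194, 234], 47, 'scoop')]
side [([269, 243], 24, 'scoop')]
t 17.95 F [ 0.   -0.07 -3.34]
t 17.95 p [ 0.5445 -0.1515  0.149 ] jawyaw 8.5 F [ 0.   -0.07 -3.34] lin [ 0.0001 -0.0004 -0.0047] roll -0.0 tilt [ 2.8e-03  6.0e-04 -1.0e+00]
```

{"name": "apply_moves", "arguments": {
  "series": [
    {"jaw":1,"linear":[-0.0015,0,0.003],"roll":0},
    {"jaw":1,"linear":[-0.0025,0,0.006],"roll":0},
    {"jaw":1,"linear":[-0.0025,0,0.006],"roll":0},
    {"jaw":1,"linear":[-0.0025,0,0.006],"roll":0},
    {"jaw":1,"linear":[-0.0025,0,0.006],"roll":0}
  ]
}}

```text
t: 18.58
tool_pos: [0.5451, -0.1551, 0.1505]
orientation: [1.101, 1.274, -1.097]
force: [0.2, -0.5, -2.9]
opening: 0.0239
```

```bash
python3 tilt.py; python3 cnt.py q4
```

```text
('scene', array([192.4, 238.7]), 'tilt', 41, 'miss px', np.float64(1.3), 'level at', array([166.1, 238.2]))
('side', array([266.4, 243.7]), 'tilt', 49, 'miss px', np.float64(1.1), 'level at', array([276. , 245.9]))
scene [([193, 235], 59, 'scoop')]
side [([269, 244], 30, 'scoop')]
t 18.77 F [-0.81 -0.2  -3.7 ]
```

View pics/q4.png

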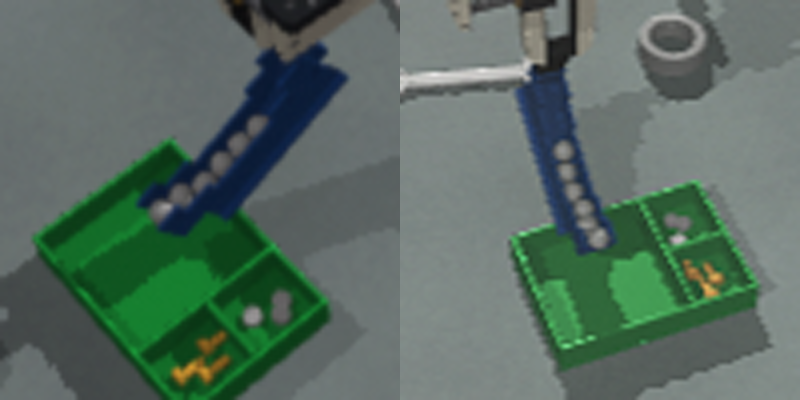

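The front ball is right at the lip at scene crop (160,213). I go on in 1° steps, counting after each.

{"name": "apply_moves", "arguments": {
  "series": [
    {"jaw":1,"linear":[-0.0015,0,0.004],"roll":0},
    {"jaw":1,"linear":[-0.0015,0,0.004],"roll":0},
    {"jaw":1,"linear":[-0.0015,0,0.004],"roll":0},
    {"jaw":1,"linear":[-0.0015,0,0.004],"roll":0}
  ]
}}

```text
t: 19.27
tool_pos: [0.5454, -0.1575, 0.1514]
orientation: [1.101, 1.274, -1.097]
force: [0.2, -0.3, -4.0]
opening: 0.0239
```

```bash
python3 tilt.py; python3 cnt.py q5
```

```text
('scene', array([192.2, 238.8]), 'tilt', 41, 'miss px', np.float64(1.3), 'level at', array([165.2, 238.6]))
('side', array([267.2, 244. ]), 'tilt', 48, 'miss px', np.float64(1.6), 'level at', array([276.3, 246.3]))
scene [([193, 235], 52, 'scoop'), ([186, 250], 31, 'BAY')]
side [([268, 244], 29, 'scoop'), ([272, 259], 25, 'BAY')]
t 19.48 F [ 0.11 -0.36 -2.93]
```

{"name": "apply_moves", "arguments": {
  "series": [
    {"jaw":1,"linear":[-0.0015,0,0.004],"roll":0},
    {"jaw":1,"linear":[-0.0015,0,0.004],"roll":0},
    {"jaw":1,"linear":[-0.0015,0,0.004],"roll":0},
    {"jaw":1,"linear":[-0.0015,0,0.004],"roll":0}
  ]
}}

```text
t: 19.98
tool_pos: [0.5458, -0.1598, 0.1523]
orientation: [1.101, 1.274, -1.097]
force: [0.3, -0.7, -3.4]
opening: 0.024
```

```bash
python3 cnt.py q6
```

```text
scene [([193, 235], 53, 'scoop'), ([188, 246], 29, 'BAY'), ([176, 259], 28, 'BAY')]
side [([269, 244], 27, 'scoop'), ([268, 256], 25, 'BAY'), ([276, 265], 11, 'BAY')]
t 20.07 F [ 0.22 -0.01 -2.83]
```

Two balls are in the bay. I tip back now along the same arc.

{"name": "apply_moves", "arguments": {
  "series": [
    {"jaw":1,"linear":[0.004,0,-0.01],"roll":0},
    {"jaw":1,"linear":[0.009,0,-0.023],"roll":0},
    {"jaw":1,"linear":[0.015,0,-0.036],"roll":0},
    {"jaw":1,"linear":[0.026,0,-0.055],"roll":0},
    {"jaw":1,"linear":[0.039,0,-0.073],"roll":0},
    {"jaw":1,"linear":[0.053,0,-0.089],"roll":0},
    {"jaw":1,"linear":[0.061,0,-0.097],"roll":0},
    {"jaw":1,"linear":[0.069,0,-0.104],"roll":0},
    {"jaw":1,"linear":[0.078,0,-0.111],"roll":0},
    {"jaw":1,"linear":[0.078,0,-0.111],"roll":0},
    {"jaw":1,"linear":[0.078,0,-0.111],"roll":0}
  ]
}}

```text
t: 21.45
tool_pos: [0.536, -0.0942, 0.1053]
orientation: [1.101, 1.274, -1.097]
force: [0.8, 1.3, -0.8]
opening: 0.0242
```

```bash
python3 tilt.py; python3 cnt.py q7; python3 tgt.py .5348 -.0883 .101 8.5
```

```text
('scene', array([193.6, 233.7]), 'tilt', 9, 'miss px', np.float64(1.5), 'level at', array([189.3, 232.7]))
('side', array([265.8, 240.4]), 'tilt', 6, 'miss px', np.float64(2.0), 'level at', array([268.3, 239.6]))
scene [([188, 246], 29, 'BAY'), ([176, 259], 30, 'BAY')]
side [([268, 256], 25, 'BAY'), ([276, 265], 11, 'BAY')]
t 21.65 F [-0.42  0.5  -1.4 ]
t 21.65 p [ 0.536  -0.0943  0.1054] jawyaw 8.48 F [-0.42  0.5  -1.4 ] lin [ 0.0073 -0.0005 -0.0102] roll -0.001 tilt [ 2.7e-03  3.0e-04 -1.0e+00]
```

Two balls are in the bay, at rest, and the scoop is nearly level. I press the last few degrees out, grip firmly and lift.

{"name": "apply_moves", "arguments": {
  "series": [
    {"jaw":1,"linear":[0.004,0,-0.005],"roll":0},
    {"jaw":1,"linear":[0.009,0,-0.01],"roll":0},
    {"jaw":1,"linear":[0.009,0,-0.01],"roll":0}
  ]
}}

```text
t: 22.02
tool_pos: [0.5348, -0.0881, 0.0995]
orientation: [1.1, 1.274, -1.098]
force: [0.4, -0.1, -1.6]
opening: 0.0241
```

{"name": "apply_moves", "arguments": {
  "series": [
    {"jaw":1,"linear":[0,0,0],"roll":0},
    {"jaw":1,"linear":[0,0,0],"roll":0},
    {"jaw":1,"linear":[-0.01,0,0],"roll":0},
    {"jaw":1,"linear":[-0.03,0,0],"roll":0},
    {"jaw":1,"linear":[-0.06,0,0],"roll":0},
    {"jaw":1,"linear":[-0.09,0,0],"roll":0},
    {"jaw":1,"linear":[-0.12,0,0],"roll":0},
    {"jaw":1,"linear":[-0.13,0,0],"roll":0},
    {"jaw":1,"linear":[-0.13,0,0],"roll":0}
  ],
  "force": 60
}}

```text
t: 23.15
tool_pos: [0.535, -0.0883, 0.1781]
orientation: [1.101, 1.273, -1.097]
force: [-0.3, -0.3, -2.7]
opening: 0.0234
```

```bash
python3 tilt.py r1; python3 cnt.py; python3 tgt.py .6187 .2422 .18 -86.7
```

```text
('scene', array([190.6, 217.9]), 'tilt', 7, 'miss px', np.float64(1.2), 'level at', array([186.9, 216.6]))
('side', array([265.8, 224.8]), 'tilt', 6, 'miss px', np.float64(1.7), 'level at', array([268.1, 223.5]))
scene [([188, 246], 29, 'BAY'), ([176, 259], 30, 'BAY')]
side [([268, 256], 22, 'BAY'), ([276, 265], 11, 'BAY')]
t 23.35 F [-0.36  0.09 -2.93]
t 23.35 p [ 0.5341 -0.088   0.1765] jawyaw 8.49 F [-0.36  0.09 -2.93] lin [-0.0055  0.2208 -0.5235] roll 3.173 tilt [ 4.e-04  7.e-04 -1.e+00]
```

{"name": "apply_moves", "arguments": {
  "series": [
    {"jaw":1,"linear":[-0.005,0.007,-0.017],"roll":0.1},
    {"jaw":1,"linear":[-0.01,0.022,-0.05],"roll":0.3},
    {"jaw":1,"linear":[-0.01,0.037,-0.085],"roll":0.5},
    {"jaw":1,"linear":[-0.01,0.05,-0.12],"roll":0.7},
    {"jaw":1,"linear":[-0.01,0.064,-0.15],"roll":0.9},
    {"jaw":1,"linear":[-0.01,0.073,-0.174],"roll":1},
    {"jaw":1,"linear":[-0.01,0.073,-0.174],"roll":1}
  ]
}}

```text
t: 24.22
tool_pos: [0.5616, 0.0226, 0.1818]
orientation: [1.479, 1.01, -1.479]
force: [-1.3, -0.4, -2.9]
opening: 0.0231
```

```bash
python3 tgt.py .6187 .2422 .18 -86.7
```

```text
t 24.225 p [0.5616 0.0226 0.1818] jawyaw -21.39 F [-1.3  -0.38 -2.9 ] lin [ 0.0032 -0.045  -0.3755] roll 2.177 tilt [-8.e-04  9.e-04 -1.e+00]
```

{"name": "apply_moves", "arguments": {
  "series": [
    {"jaw":1,"linear":[0,-0.002,-0.017],"roll":0.1},
    {"jaw":1,"linear":[0,-0.006,-0.05],"roll":0.3},
    {"jaw":1,"linear":[0,-0.011,-0.09],"roll":0.5},
    {"jaw":1,"linear":[0,-0.016,-0.13],"roll":0.7},
    {"jaw":1,"linear":[0,-0.02,-0.17],"roll":0.9},
    {"jaw":1,"linear":[0,-0.023,-0.19],"roll":1},
    {"jaw":1,"linear":[0,-0.023,-0.19],"roll":1}
  ]
}}

```text
t: 25.1
tool_pos: [0.5903, 0.1336, 0.1814]
orientation: [1.83, 0.645, -1.832]
force: [-0.5, -0.3, -2.5]
opening: 0.0234
```

```bash
python3 tgt.py .6187 .2422 .18 -86.7
```

```text
t 25.1 p [0.5903 0.1336 0.1814] jawyaw -51.27 F [-0.46 -0.28 -2.48] lin [ 0.0023 -0.1116 -0.1502] roll 1.181 tilt [-1.4e-03  6.0e-04 -1.0e+00]
```

{"name": "apply_moves", "arguments": {
  "series": [
    {"jaw":1,"linear":[0,-0.011,-0.015],"roll":0.1},
    {"jaw":1,"linear":[0,-0.03,-0.04],"roll":0.3},
    {"jaw":1,"linear":[0,-0.055,-0.07],"roll":0.5},
    {"jaw":1,"linear":[0,-0.08,-0.105],"roll":0.7},
    {"jaw":1,"linear":[0,-0.1,-0.135],"roll":0.9},
    {"jaw":1,"linear":[0,-0.112,-0.15],"roll":1},
    {"jaw":1,"linear":[0,-0.112,-0.15],"roll":1},
    {"jaw":1,"linear":[0,-0.112,-0.15],"roll":1}
  ]
}}

```text
t: 26.1
tool_pos: [0.6184, 0.2411, 0.1812]
orientation: [2.139, 0.165, -2.143]
force: [0.4, 0.3, -2.5]
opening: 0.0236
```

```bash
python3 tgt.py .6187 .2422 .08 -86.7; python3 tilt.py
```

```text
t 26.1 p [0.6184 0.2411 0.1812] jawyaw -81.18 F [ 0.4   0.31 -2.53] lin [ 0.1687 -0.0018 -0.001 ] roll 0.184 tilt [-1.8e-03 -1.0e-04 -1.0e+00]
('scene', array([312.6, 126.8]), 'tilt', 6, 'miss px', np.float64(0.4), 'level at', array([312.2, 121.9]))
('side', array([225.4, 141.5]), 'tilt', 10, 'miss px', np.float64(2.5), 'level at', array([220.6, 138.3]))
```

{"name": "apply_moves", "arguments": {
  "series": [
    {"jaw":1,"linear":[0.02,-0.002,-0.001],"roll":0.1},
    {"jaw":1,"linear":[0.05,-0.002,-0.001],"roll":0.184},
    {"jaw":1,"linear":[0.08,-0.002,-0.001],"roll":0.184},
    {"jaw":1,"linear":[0.11,-0.002,-0.001],"roll":0.184},
    {"jaw":1,"linear":[0.135,-0.002,-0.001],"roll":0.184},
    {"jaw":1,"linear":[0.148,-0.002,-0.001],"roll":0.184},
    {"jaw":1,"linear":[0.148,-0.002,-0.001],"roll":0.184},
    {"jaw":1,"linear":[0.148,-0.002,-0.001],"roll":0.184}
  ]
}}

```text
t: 27.2
tool_pos: [0.6193, 0.2428, 0.0935]
orientation: [2.193, 0.063, -2.193]
force: [0.4, 0.3, -1.8]
opening: 0.0235
```

```bash
python3 tgt.py .6187 .2422 .076 -86.7; python3 tilt.py
```

```text
t 27.2 p [0.6193 0.2428 0.0935] jawyaw -86.75 F [ 0.41  0.27 -1.79] lin [0.0291 0.0009 0.0011] roll -0.002 tilt [-2.e-04  6.e-04 -1.e+00]
('scene', array([312.9, 142.8]), 'tilt', 3, 'miss px', np.float64(0.4), 'level at', array([312.9, 140.3]))
('side', array([225.5, 156. ]), 'tilt', 8, 'miss px', np.float64(2.1), 'level at', array([221.6, 153.5]))
```

Near touching at the front. I soften the grip and set the rest down, checking the contact force.

{"name": "apply_moves", "arguments": {
  "series": [
    {"jaw":1,"linear":[0.004,0.001,0.001],"roll":0},
    {"jaw":1,"linear":[0.01,0.001,0.001],"roll":0},
    {"jaw":1,"linear":[0.016,0.001,0.001],"roll":0},
    {"jaw":1,"linear":[0.022,0.001,0.001],"roll":0},
    {"jaw":1,"linear":[0.027,0.001,0.001],"roll":0},
    {"jaw":1,"linear":[0.029,0.001,0.001],"roll":0},
    {"jaw":1,"linear":[0.029,0.001,0.001],"roll":0}
  ],
  "force": 12
}}

```text
t: 28.18
tool_pos: [0.6189, 0.2422, 0.0771]
orientation: [2.193, 0.063, -2.193]
force: [-0.8, -0.9, 8.9]
opening: 0.0238
```

```bash
python3 tgt.py .6187 .2422 .076 -86.7; python3 tilt.py s1; python3 - <<'E'
import cv2,numpy as np
a=cv2.imread("pics/s1_scene.png");b=cv2.imread("pics/s1_side.png")
cv2.imwrite("pics/s1.png",np.hstack([cv2.resize(a[120:210,280:370],(400,400),interpolation=cv2.INTER_CUBIC),cv2.resize(b[120:190,200:270],(400,400),interpolation=cv2.INTER_CUBIC)]))
E
```

```text
t 28.175 p [0.6189 0.2422 0.0771] jawyaw -86.75 F [-0.76 -0.87  8.86] lin [ 0.0018 -0.      0.0003] roll -0.002 tilt [ 2.e-04  7.e-04 -1.e+00]
('scene', array([312.8, 147. ]), 'tilt', 4, 'miss px', np.float64(0.6), 'level at', array([312. , 143.8]))
('side', array([227. , 159.7]), 'tilt', 11, 'miss px', np.float64(2.8), 'level at', array([221.8, 156.7]))
```

View pics/s1.png

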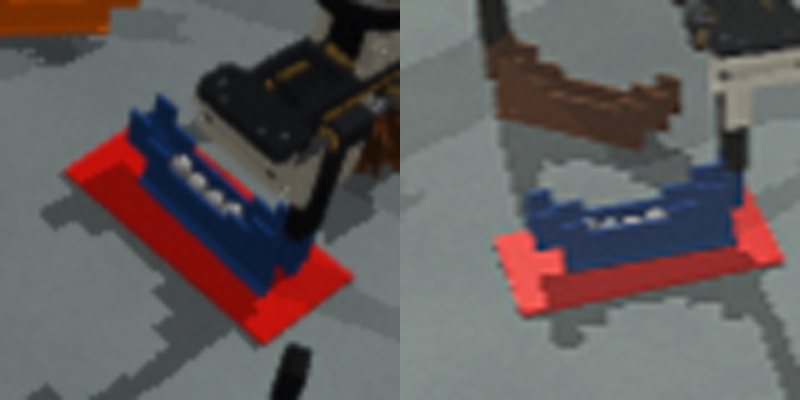

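The scoop is standing on the pad with four balls in it, and the pad is pushing back (+8.9 N). I release and retreat straight up.

{"name": "apply_moves", "arguments": {
  "series": [
    {"jaw":1,"linear":[-0.001,0,0],"roll":0},
    {"jaw":0.4,"linear":[-0.001,0,0],"roll":0},
    {"jaw":0,"linear":[-0.001,0,0],"roll":0},
    {"jaw":-0.5,"linear":[-0.001,0,0],"roll":0},
    {"jaw":-0.5,"linear":[-0.001,0,0],"roll":0},
    {"jaw":-0.5,"linear":[-0.001,0,0],"roll":0}
  ]
}}

```text
t: 29.02
tool_pos: [0.6188, 0.2422, 0.0777]
orientation: [2.193, 0.063, -2.193]
force: [0.3, -1.1, 1.4]
opening: 0.0633
```

{"name": "apply_moves", "arguments": {
  "series": [
    {"jaw":-0.5,"linear":[-0.03,0,0],"roll":0},
    {"jaw":-0.5,"linear":[-0.08,0,0],"roll":0},
    {"jaw":-0.5,"linear":[-0.15,0,0],"roll":0},
    {"jaw":-0.5,"linear":[-0.2,0,0],"roll":0},
    {"jaw":-0.5,"linear":[-0.25,0,0],"roll":0},
    {"jaw":-0.5,"linear":[-0.25,0,0],"roll":0},
    {"jaw":-0.5,"linear":[-0.25,0,0],"roll":0}
  ]
}}

```text
t: 29.9
tool_pos: [0.6187, 0.2421, 0.2275]
orientation: [2.193, 0.063, -2.193]
force: [0.1, 1.0, -1.0]
opening: 0.0701
```

```bash
python3 cnt.py; python3 - <<'E'
from h import *
a=cam("scene");b=cam("side");w=cam("wrist");s=read_state();print(s["t"],s["tool_pos"],s["force"],s["opening"])
A=cv2.resize(a[0][110:310,130:380],(400,300));B=cv2.resize(b[0][110:290,190:430],(400,300))
cv2.imwrite("pics/end.png",np.vstack([np.hstack([A,B]),np.hstack([cv2.resize(w[0],(400,300)),cv2.resize(a[0][125:200,290:390],(400,300))])]))
E
```

```text
scene [([188, 246], 28, 'BAY'), ([176, 259], 28, 'BAY')]
side [([268, 256], 24, 'BAY'), ([276, 265], 11, 'BAY')]
t 30.0 F [ 0.9  -0.27 -0.36]
30.15 [0.6181701  0.24190243 0.22624244] [-0.03901628  0.05292865  0.23449415] 0.070246844118454
```

View pics/end.png

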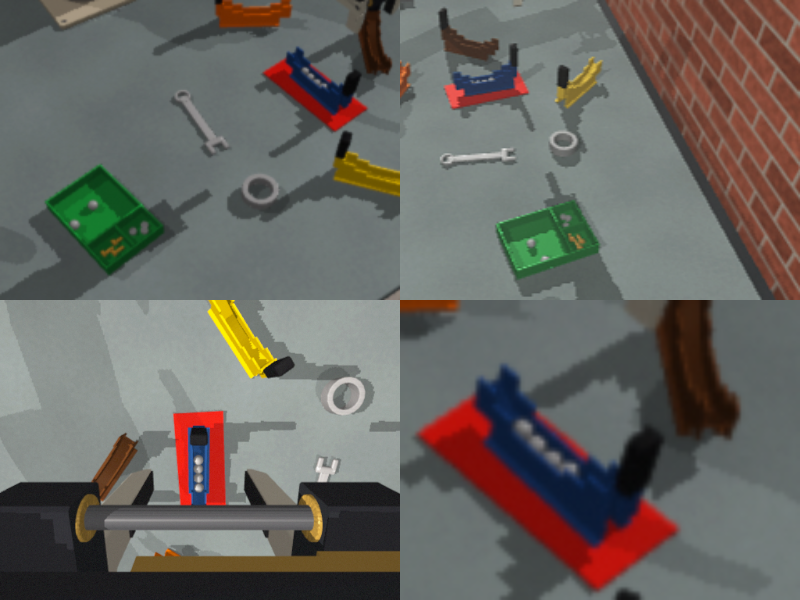

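The final view shows the scoop upright on its pad with four balls in it. Two balls rest in the square bay, and the ring and spanner have not moved. The gripper is clear, so I hand in the job.

```bash
python3 -c "
from plant import *
print(close_job())"
```

```text
the job is handed in; nothing more can be done
None
```

The job is handed in at about 30 s: two balls are in the square bay, and the scoop is back on its red pad with the other four in it.

**What I did:** I pinched the blue scoop by its black handle and carried it to the bay's +y wall. With a light grip, I tipped it over the wall top in steps until the second ball rolled out. Then I tipped it back, carried it back, set it flat on the pad, released it and raised the gripper clear.

**Last checks:**
- **Balls:** both cameras show two balls at rest in the bay, and the wrist view shows four in the scoop.
- **Scoop and bystanders:** the scoop stands upright on the pad. The ring and spanner look unmoved. The spray can was outside the final crops, so I did not re-check it; the arm never went near it.
- **Contact:** the highest tool force read was about 9 N, while setting the scoop down.

**Checks that disagreed:** my tilt estimate from the images differed between the two cameras by up to about 10°, and the scene camera's figure ran about 7° above the angle worked out from the wall contact. I therefore relied on the ball count to decide when to stop. The force readings were noisy by about 1 N.

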